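# Undo the swing bolt of a filter housing

### The arm

A 6-joint arm with a two-finger parallel gripper is mounted at the origin on a cart in front of the work surface, level with it; the furniture and walls round the work are solid. World frame = base frame: x ahead of the robot, y to its left, z up, the work surface at z = 0. Lengths are in m, angles in rad, forces in N, time in s.
With the tool pointing down it reaches from about 0.25 to 0.85 m from the base axis. Payload 12.5 kg.
Tool frame: the origin (TCP) lies between the finger pads; the fingertips stand 8 mm ahead of it and the grasp point (between the pads) lies 11 mm behind it (bot.tips_ahead is the distance from the TCP to the fingertips, in m); x points along the fingers, z is the direction in which the jaws open and shut, and the axes are right-handed (so a half turn about x gives the same grasp; the last joint's range is limited). The gripper opens to 93 mm and grips with 3 to 60 N. Pads are 15 mm wide; open, the fingers measure 128 mm over their backs; the gripper's body (75 mm by 188 mm) begins 65 mm behind the grasp point.
Start: joints at [1.115, 0.351, 1.652, -0, 1.139, -0.085], TCP at [0.199, 0.513, 0.205] pointing down, gripper open.
Joint ranges: [-2.75, 2.75], [-0.79, 2.1], [0.01, 2.65], [-1.57, 4.71], [0.07, 3.14], [-2.87, 2.87]. Speed limits (rad/s): [2.22, 2.22, 2.79, 3.14, 3.14, 3.14].

### API

Orientations are given as [roll, pitch, yaw] about the fixed x, y, z axes, in that order (R = Rz(yaw) Ry(pitch) Rx(roll)).
In Python, from rig import bot, grab_frame, hand_in gives the robot as it stands.
- The arm moves only by the tool send_rows, never from a script. Its argument "moves" is a list of rows, each a list of 3 entries, a list of its own where there are three numbers: the turn, a rotation vector about the tool's x, y, z in degrees, then the shift along the tool's x, y, z in m, then the opening, from 0 (shut) to 1 (fully open). A call has 1 to 5 rows; each row shifts and turns the commanded pose from where the row before left it, along the tool's axes as they then stand; what a row does not reach is not made up. A row lasts 1/8 s, in which the tool goes at most 62.5 mm and 10.7 degrees, less where a joint would pass 70% of its speed; a pose out of reach is approached as far as the arm can. A call with a gripper value outside its range is refused whole. The fingers move at their own pace and stop on an object; the grip force is fixed at half the most. Time passes only in rows, so rows that do not move let the fingers close. It gives the time, the measured TCP pose, the force and the opening at its end, in the units of the state.
- bot.observe(): the state, without advancing time (a new reading comes with each control period).
- grab_frame(name): name is "scene" or "top" or "wrist"; returns a dict with "frame" (480x640x3 uint8, blue, green, red), "fx", "fy", "cx", "cy" (pixels), "dist" ([k1, k2, p1, p2, k3] as OpenCV has them; the pictures are not rectified), "T" (4x4, takes a point from camera to world coordinates). Camera axes: x right, y down, z forward; pixel columns grow to the right and rows downward; lengths in m; the calibration is good to about 2 mm. A picture is of the moment at which its call begins. There is no depth.
- hand_in(): hands the job in, once; it reports no verdict.
The state is a dict: "t": time; "joints": joint angles; "qvel": joint speeds; "tau": joint torques, N m; "eef_pos": TCP position; "tcp_rot": TCP orientation; "ft_force": force on the tool from outside, world axes, zero at the start; "wrist_torque": the same for the moment, N m; "width": finger opening in m.
Only numpy, scipy, OpenCV 4.12 (cv2) and the standard library are available. Lean on these libraries where they do the work, as an engineer would, in place of code of your own. Each camera call takes 0.05 s, during which the arm holds its last target. There are 200 camera calls.

### The job

Undo the closure of the steel filter housing: back the brass wing nut off anticlockwise just far enough that its collar comes free between the two decks of the lid's slotted lug, then swing the hinged eyebolt outward, out of the lug, and leave it lying well down on the outside, some 65 degrees from upright. Work by feel and never force the nut against the lug, neither sideways against the lip nor upward against the upper deck (under 25 N), and leave the glassware beside it alone.

Things in the scene. Friction and masses are not known exactly. Their poses are not given: they have to be found in the camera images.
- vessel: Small steel filter housing, fixed to the worktop on a dark 150 x 150 x 8 mm foot; shell 120 mm across, lid top about 95 mm high with a dark boss up to 109 mm. Origin: centre of the foot's underside, z up; its -x axis points outward through lug and swing bolt.
- bolt_pivot (a point): Middle of the level pin on which the eyebolt swings, at (-70, 0, 30) mm in the vessel's frame; pin along the vessel's y, axes parallel to the vessel's.
- lug_mouth (a point): Fixed point of the vessel at (-80, 0, 108) mm, near the mouth of the lid's light-metal lug. The lug has two decks slotted towards -x, 39 mm wide, x -50 to -82 mm; an upstanding lip closes the lower deck's mouth at x -78 to -80 mm. The lid, lug included, sits up to 6 mm higher or lower on its gasket from start to start, not measured; top of upper deck 124 to 130 mm over the worktop.
- wing_nut: Brass wing nut on the eyebolt. Origin: middle of the wings on the bolt axis, 118.5 mm from the pivot (148.5 mm over the worktop) when tight; z along the bolt, up. Wings: one straight blade 48 mm long (x), 9 mm thick (y), 22 mm high (11 mm either way). Starts 0 to 0.3 rad from tight with the blade within 0.3 rad of the vessel's x axis. Steep right-hand thread: anticlockwise from above raises it.
- nut_collar (a point): Centre of the nut's collar (17 mm wide, 13 mm high), 38.5 mm below the wings. The nut rises 2.55 mm per rad against 0.1 N m of friction, stays where left, end stop at 4.2 rad. The collar sits behind the lip and under the upper deck; it passes out only while between the two, a band of about 1.3 mm (0.5 rad) that begins 2 to 9 mm above tight. Before that it has about 1.5 mm of play outward.
- eyebolt (a joint): Swing of the 8 mm eyebolt about its pin, rad: 0 upright in the lug, growing as it swings outward (vessel's -x) and down; stops at -0.05 and 1.25. Stiff hinge (0.16 N m): it stays where it is left. Collar past the lip from about 0.13, clear of the lug from about 0.3.
- vial_a: Bystander: clear vial with black cap, 22 mm across, 52 mm high, standing; origin centre of its underside.
- beaker_100: Bystander: glass beaker, 55 x 61 mm, 70 mm high; origin centre of its underside.
- vial_b: Bystander: amber vial with white cap, 22 mm across, 52 mm high, standing; origin centre of its underside.
Not all that is in view belongs to the job. Of the things shaped like the vessel, the steel one is meant.

How it is judged:
On the way, in this order (a step that is already met when the one before it is completed fails the run):
1. the wing nut has been backed off (raised at least 1.5 mm from tight) (z of wing_nut in the frame of vessel above 0.15 m), for 0.1 s.
2. the eyebolt is out of the lug (value of joint eyebolt above 0.3 rad), for 0.1 s.
At the end, for the whole second after the job is handed in: The eyebolt, with its nut on it, rests swung out of the lug by more than 1.0 rad (57 degrees) from upright, at rest (value of joint eyebolt above 1 rad and velocity of joint eyebolt between -0.05 and 0.05 rad/s); the robot touches nothing.
It fails at once if the nut is forced against the lug or housing with more than 25 N (contact force between wing_nut and vessel above 25 N).
It fails at once if the clear vial is moved more than 25 mm (distance of vial_a from where it was at the start of the episode above 0.025 m).
It fails at once if the beaker is moved more than 25 mm (distance of beaker_100 from where it was at the start of the episode above 0.025 m).
It fails at once if the amber vial is moved more than 25 mm (distance of vial_b from where it was at the start of the episode above 0.025 m).
It also fails if it takes over 72 s, if anything falls off the work surface, if the arm or the gripper's body presses on something with over 40 N, if the wrist force passes 120 N, or if a joint passes its speed limit or range.

## Working session

There is one attempt and no reset: what is moved stays moved. The work goes in short steps, Python scripts to look and compute and a tool call to move; the robot and the scene stay as the last step left them, time stands still between calls to the robot, and variables do not carry over. Pictures are saved under pics/ and viewed, about 8 in all and at most 12, crops included, and the job is handed in when it is done.

Besides the shell and the picture viewer there is one more tool, called after "Call:" as name([rows], argument=value, ...), one row to a line, values as JSON. send_rows: Moves the arm, as the interface text tells. Its arguments: {"type":"object","properties":{"moves":{"type":"array"}},"required":["moves"]}

```bash
mkdir -p pics; ls; python3 - <<'E'
from rig import bot, grab_frame
import cv2, numpy as np
for n in ["scene","top"]:
    f=grab_frame(n); cv2.imwrite(f"pics/{n}0.png",f["frame"])
    print(n,f["fx"],f["fy"],f["cx"],f["cy"],f["dist"]);print(np.round(f["T"],4).tolist())
    np.save(f"pics/{n}0.npy",f,allow_pickle=True)
s=bot.observe();print(s)
E
```

```text
pics
scene 567.7274292766543 567.7274292766543 327.65681584207056 237.25993590650836 [0.05609681 0.         0.         0.         0.        ]
[[0.6433, -0.3965, 0.655, -0.0916], [-0.7656, -0.3301, 0.5521, -0.8876], [-0.0027, -0.8566, -0.5159, 0.658], [0.0, 0.0, 0.0, 1.0]]
top 464.47949781247036 464.47949781247036 312.7992408058395 236.1177109956468 [0.02249715 0.         0.         0.         0.        ]
[[0.0063, -0.9856, 0.1687, 0.4071], [-0.9999, -0.0038, 0.0152, -0.3343], [-0.0144, -0.1688, -0.9855, 0.9514], [0.0, 0.0, 0.0, 1.0]]
{'t': 0.1, 'joints': array([ 1.11544613e+00,  3.51172955e-01,  1.65234629e+00,  2.07754977e-06,
        1.13906857e+00, -8.46056480e-02]), 'qvel': array([ 0.00049814, -0.00220084, -0.00170332,  0.00025155,  0.00273799,
        0.00095306]), 'tau': array([ 1.53638768e-03, -4.98016012e+01, -2.85704184e+01,  7.01221428e-02,
        2.38266232e-02, -1.76327961e-05]), 'eef_pos': array([0.1991123 , 0.51236147, 0.20436566]), 'tcp_rot': array([ 3.05509177,  1.56980117, -2.02804263]), 'ft_force': array([ 0.65897446, -0.14751384, -0.22355879]), 'wrist_torque': array([ 0.03263391, -0.02410182, -0.01350319]), 'width': 0.09314365476526434}
```

View pics/scene0.png

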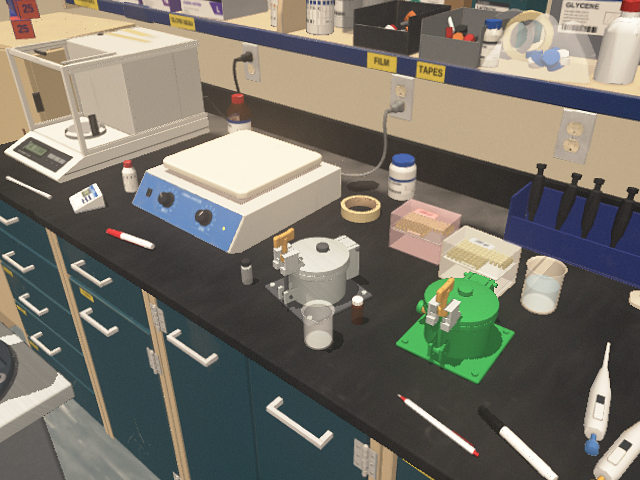

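View pics/top0.png

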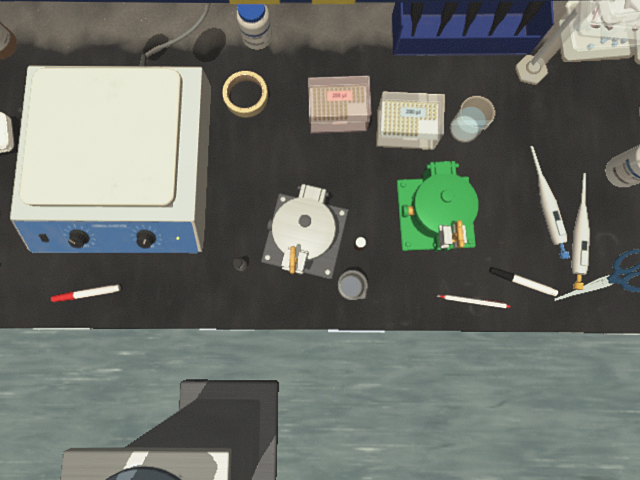

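The scene picture shows the steel housing at about (320,270), with its nut at (283,240). In the top picture the housing is at about (305,230) and its nut at (293,259). The green one is a decoy. I'll enlarge both views.

```bash
python3 - <<'E'
import cv2, numpy as np
a=cv2.imread("pics/scene0.png")[220:360,230:380]; b=cv2.imread("pics/top0.png")[175:305,225:375]
a=cv2.resize(a,(400*1,373),interpolation=cv2.INTER_CUBIC);
b=cv2.resize(b,None,fx=5.2,fy=4.6,interpolation=cv2.INTER_CUBIC)
b=cv2.resize(cv2.imread("pics/top0.png")[180:300,230:380],(750,600),interpolation=cv2.INTER_CUBIC)
a=cv2.resize(cv2.imread("pics/scene0.png")[222:352,235:375],(646,600),interpolation=cv2.INTER_CUBIC)
cv2.imwrite("pics/a.png",a);cv2.imwrite("pics/b.png",b)
E
```

```text
(no output)
```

View pics/b.png

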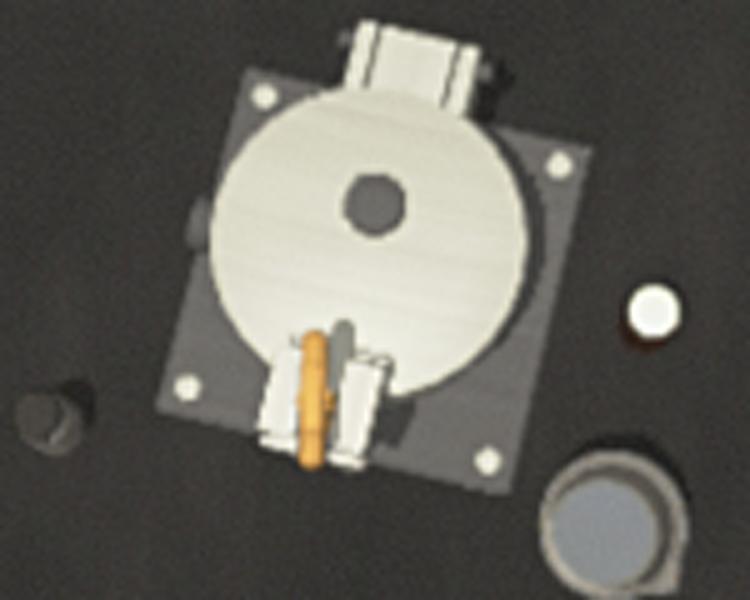

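View pics/a.png

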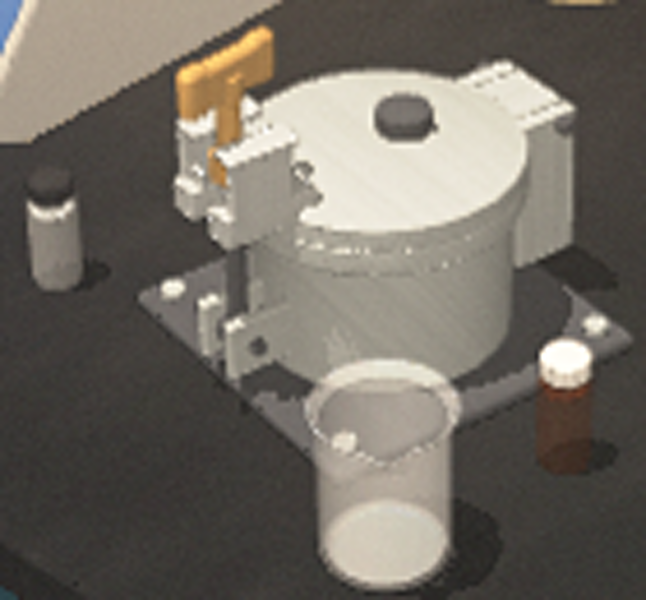

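The top crop shows the foot corners at crop (247,68), (592,148), (510,495) and (157,410), with the brass blade running from (314,335) to (311,465). The clear vial is at (48,420), the amber vial at (653,312) and the beaker at (612,525).

```bash
cat > h.py <<'E'
import numpy as np, cv2
def K(f): return np.array([[f["fx"],0,f["cx"]],[0,f["fy"],f["cy"]],[0,0,1.]])
def toz(f,px,z):
    n=cv2.undistortPoints(np.array(px,float).reshape(-1,1,2),K(f),np.array(f["dist"],float)).reshape(-1,2)
    d=np.c_[n,np.ones(len(n))]@f["T"][:3,:3].T; o=f["T"][:3,3]
    return o+d*((z-o[2])/d[:,2])[:,None]
def proj(f,P):
    Ti=np.linalg.inv(f["T"]); return cv2.projectPoints(np.array(P,float).reshape(-1,1,3),cv2.Rodrigues(Ti[:3,:3])[0],Ti[:3,3],K(f),np.array(f["dist"],float))[0].reshape(-1,2)
E
python3 - <<'E'
from h import *
f=np.load("pics/top0.npy",allow_pickle=True).item(); g=np.load("pics/scene0.npy",allow_pickle=True).item()
c=lambda p:np.array(p,float)/5+[230,180]
P=toz(f,c([(247,68),(592,148),(510,495),(157,410)]),.008);print(P.round(4))
# TL = (+x,+y)? outward -x points toward robot/down
m=P[:,:2].mean(0); yaw=[np.arctan2(*(P[i]-P[j])[1::-1]) for i,j in((0,3),(1,2))]; yy=[np.arctan2(*(P[i]-P[j])[1::-1])-np.pi/2 for i,j in((0,1),(3,2))]
print("c",m,yaw,yy)
y=np.mean(yaw+yy);R=np.array([[np.cos(y),-np.sin(y)],[np.sin(y),np.cos(y)]])
print("nutxy pred",m+R@[-.07,0])
B=toz(f,c([(314,335),(311,465)]),.1595);print("blade",B, "ctr",B.mean(0),np.arctan2(*(B[0]-B[1])[1::-1]))
print("boss",toz(f,c([(375,205)]),.109))
print("va",toz(f,c([(45,412)]),.052),"vb",toz(f,c([(653,312)]),.052),"bk",toz(f,c([(612,525)]),.07))
q=lambda p:np.array(p,float)/4.614+[235,222]
G=toz(g,q([(140,297),(632,338)]),.008);print("scene corners",G)
print("boss s",toz(g,q([(405,108)]),.109))
E
```

```text
[[ 0.6587 -0.2492  0.008 ]
 [ 0.6248 -0.3934  0.008 ]
 [ 0.4806 -0.3592  0.008 ]
 [ 0.5145 -0.215   0.008 ]]
c [ 0.569643   -0.30418003] [np.float64(-0.23272018863469146), np.float64(-0.2325935551528193)] [np.float64(-0.23097877824607904), np.float64(-0.23133261147423778)]
nutxy pred [ 0.5015169  -0.28809171]
blade [[ 0.5234949  -0.28770109  0.1595    ]
 [ 0.4786356  -0.28728887  0.1595    ]] ctr [ 0.50106525 -0.28749498  0.1595    ] -0.009188943163699753
boss [[ 0.57963761 -0.30666547  0.109     ]]
va [[ 0.50853979 -0.17687039  0.052     ]] vb [[ 0.54894822 -0.41402183  0.052     ]] bk [[ 0.4646242  -0.39604965  0.07      ]]
scene corners [[ 0.51484981 -0.21794456  0.008     ]
 [ 0.62416875 -0.39365576  0.008     ]]
boss s [[ 0.5774658  -0.31188015  0.109     ]]
```

```bash
python3 - <<'E'
from rig import bot
import numpy as np
from scipy.spatial.transform import Rotation as Ro
s=bot.observe();R=Ro.from_euler('xyz',s["tcp_rot"]).as_matrix();print(R.round(3),bot.tips_ahead)
d=np.array([.46,-.28,.26])-s["eef_pos"];print("shift tool",R.T@d, "in world",d)
print([x for x in dir(bot) if x[0]!='_'])
E
```

```text
[[-0.    -0.932  0.362]
 [-0.001  0.362  0.932]
 [-1.     0.    -0.001]] 0.008
shift tool [-0.05504141 -0.53023831 -0.64405903] in world [ 0.2608877  -0.79236147  0.05563434]
['PlanningError', 'observe', 'tips_ahead']
```

Call:
send_rows([
  [[-10,0,0],[-0.05,0,0],1],
])

```text
t: 0.22
eef_pos: [0.1985, 0.511, 0.2522]
tcp_rot: [2.879, 1.563, -2.026]
ft_force: [0.0, 0.4, 1.7]
width: 0.0929
```

```bash
python3 - <<'E'
from rig import bot
import numpy as np
from scipy.spatial.transform import Rotation as Ro
s=bot.observe();R=Ro.from_euler('xyz',s["tcp_rot"]).as_matrix();print(R.round(3),s["joints"],s["eef_pos"],s["t"])
d=np.array([.46,-.28,.26])-s["eef_pos"];print("shift tool",R.T@d, "in world",d)
E
```

```text
[[-0.003 -0.981  0.192]
 [-0.007  0.192  0.981]
 [-1.     0.002 -0.007]] [ 1.11536455e+00  3.06636048e-01  1.59251963e+00  9.22960152e-07
  1.24984507e+00 -2.62344050e-01] [0.19849391 0.51099661 0.25220875] 0.225
shift tool [-0.0033812  -0.4084203  -0.72615646] in world [ 0.26150609 -0.79099661  0.00779125]
```

```bash
cat > rows.py <<'E'
# plan rows: straight line + yaw turn about tool x, tool down
import sys,numpy as np
from rig import bot
from scipy.spatial.transform import Rotation as Ro
def plan(goal,Rg,n):
    s=bot.observe();R0=Ro.from_euler('xyz',s["tcp_rot"]);p=s["eef_pos"]
    rv=(R0.inv()*Rg).as_rotvec()
    if rv[0]<-0.01 and np.linalg.norm(rv)>3: rv=-rv
    for i in range(n):
        R=R0*Ro.from_rotvec(rv*i/n)
        print([np.degrees(rv/n).round(1).tolist(),R.inv().apply((goal-p)/n).round(4).tolist(),1])
def down(yaw): # tool x down, tool z at world yaw
    z=np.array([np.cos(yaw),np.sin(yaw),0]);x=np.array([0,0,-1.]);return Ro.from_matrix(np.c_[x,np.cross(z,x),z])
E
python3 - <<'E'
from rows import *
plan(np.array([.46,-.28,.26]),down(-np.pi/2),17)
E
```

```text
[[9.9, -0.0, 0.0], [-0.0002, -0.024, -0.0427], 1]
[[9.9, -0.0, 0.0], [-0.0002, -0.031, -0.0379], 1]
[[9.9, -0.0, 0.0], [-0.0003, -0.0371, -0.032], 1]
[[9.9, -0.0, 0.0], [-0.0003, -0.0421, -0.0251], 1]
[[9.9, -0.0, 0.0], [-0.0003, -0.0458, -0.0175], 1]
[[9.9, -0.0, 0.0], [-0.0003, -0.0481, -0.0093], 1]
[[9.9, -0.0, 0.0], [-0.0004, -0.049, -0.0009], 1]
[[9.9, -0.0, 0.0], [-0.0004, -0.0484, 0.0076], 1]
[[9.9, -0.0, 0.0], [-0.0004, -0.0464, 0.0158], 1]
[[9.9, -0.0, 0.0], [-0.0005, -0.0429, 0.0236], 1]
[[9.9, -0.0, 0.0], [-0.0005, -0.0382, 0.0307], 1]
[[9.9, -0.0, 0.0], [-0.0005, -0.0324, 0.0368], 1]
[[9.9, -0.0, 0.0], [-0.0005, -0.0255, 0.0418], 1]
[[9.9, -0.0, 0.0], [-0.0005, -0.0179, 0.0456], 1]
[[9.9, -0.0, 0.0], [-0.0005, -0.0098, 0.048], 1]
[[9.9, -0.0, 0.0], [-0.0005, -0.0014, 0.049], 1]
[[9.9, -0.0, 0.0], [-0.0005, 0.0071, 0.0485], 1]
```

Call:
send_rows([
  [[9.9,0,0],[0,-0.024,-0.043],1],
  [[9.9,0,0],[0,-0.031,-0.038],1],
  [[9.9,0,0],[0,-0.037,-0.032],1],
  [[9.9,0,0],[0,-0.042,-0.025],1],
  [[9.9,0,0],[0,-0.046,-0.0175],1],
])

```text
t: 0.85
eef_pos: [0.2757, 0.278, 0.2547]
tcp_rot: [-2.432, 1.571, -1.927]
ft_force: [0.2, -0.6, 0.3]
width: 0.0931
```

Call:
send_rows([
  [[9.9,0,0],[0,-0.048,-0.009],1],
  [[9.9,0,0],[0,-0.049,-0.001],1],
  [[9.9,0,0],[0,-0.048,0.0076],1],
  [[9.9,0,0],[0,-0.046,0.016],1],
  [[9.9,0,0],[0,-0.043,0.0236],1],
])

```text
t: 1.48
eef_pos: [0.3532, 0.0463, 0.2549]
tcp_rot: [0.539, 1.571, 0.18]
ft_force: [0.8, 0.5, 0.2]
width: 0.0928
```

Call:
send_rows([
  [[9.9,0,0],[0,-0.038,0.031],1],
  [[9.9,0,0],[0,-0.032,0.037],1],
  [[9.9,0,0],[0,-0.0255,0.042],1],
  [[9.9,0,0],[0,-0.018,0.0456],1],
  [[9.9,0,0],[0,-0.01,0.048],1],
])

```text
t: 2.1
eef_pos: [0.4318, -0.1859, 0.2546]
tcp_rot: [-2.744, 1.57, 2.316]
ft_force: [0.5, 0.5, 0.5]
width: 0.0934
```

```bash
python3 - <<'E'
from rows import *
print(bot.observe()["joints"])
plan(np.array([.44,-.285,.25]),down(-np.pi/2-.009),3)
E
```

```text
[-5.05652855e-01  1.51577061e-01  1.78453899e+00  1.12871664e-04
  1.20579524e+00  7.17575121e-01]
[[6.8, -0.0, 0.0], [0.0015, -0.0087, 0.032], 1]
[[6.8, -0.0, 0.0], [0.0015, -0.0048, 0.0328], 1]
[[6.8, -0.0, 0.0], [0.0015, -0.0009, 0.0331], 1]
```

Call:
send_rows([
  [[6.8,0,0],[0.0015,-0.0087,0.032],1],
  [[6.8,0,0],[0.0015,-0.0048,0.0328],1],
  [[6.8,0,0],[0.0015,-0.001,0.033],1],
  [[0,0,0],[0,0,0],1],
])

```text
t: 2.6
eef_pos: [0.4401, -0.2845, 0.2496]
tcp_rot: [-2.121, 1.57, 2.586]
ft_force: [0.6, 1.2, 0.3]
width: 0.093
```

```bash
python3 - <<'E'
from rows import *
from rig import grab_frame
import cv2
s=bot.observe();print(s["joints"],s["eef_pos"],s["tcp_rot"])
f=grab_frame("wrist");cv2.imwrite("pics/w1.png",f["frame"]);np.save("pics/w1.npy",f,allow_pickle=True);print(f["T"].round(3),f["fx"],f["cx"],f["cy"],f["dist"])
E
```

```text
[-6.62664014e-01  2.59731837e-01  1.66183627e+00 -1.19098404e-04
  1.22106333e+00  9.13167122e-01] [ 0.44011137 -0.28451302  0.24963887] [-2.12116932  1.56975153  2.58622572]
[[-0.005 -0.971 -0.241  0.507]
 [-1.     0.004  0.001 -0.286]
 [-0.     0.241 -0.971  0.429]
 [ 0.     0.     0.     1.   ]] 389.87975119168306 315.5508187285978 244.83167069808712 [-0.0523083  0.         0.         0.         0.       ]
```

View pics/w1.png

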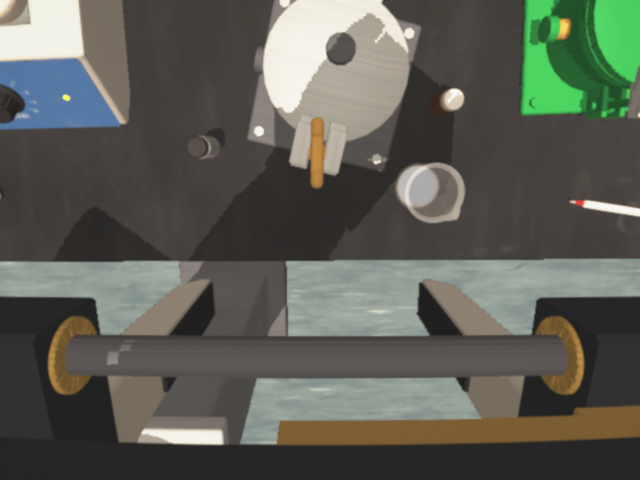

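The wrist picture shows the blade centred between the jaw lines, with its ends at about (317,119) and (317,187). I'll refine its position from these.

```bash
python3 - <<'E'
from h import *
f=np.load("pics/w1.npy",allow_pickle=True).item()
B=toz(f,[(317.3,118.5),(317,187)],.1595);print(B,B.mean(0))
im=f["frame"].astype(int);m=(im[...,2]-im[...,0]>70)&(np.indices(im.shape[:2])[0]<200)&(np.abs(np.indices(im.shape[:2])[1]-317)<20)
y,x=np.nonzero(m);print(x.min(),x.max(),y.min(),y.max());
for r in range(y.min(),y.max()+1,6):print(r,x[y==r].min(),x[y==r].max())
print(toz(f,[(340.5,49)],.109), toz(f,[(410,33),(377,159),(259,131),(284,2)],.012))
E
```

```text
[[ 0.52600604 -0.28674804  0.1595    ]
 [ 0.48065856 -0.28637614  0.1595    ]] [ 0.5033323  -0.28656209  0.1595    ]
308 325 117 187
117 317 317
123 312 322
129 312 322
135 312 322
141 311 322
147 311 325
153 308 325
159 310 322
165 311 322
171 311 322
177 311 322
183 311 322
[[ 0.58082542 -0.30484861  0.109     ]] [[ 0.61842938 -0.37937902  0.012     ]
 [ 0.49557871 -0.3499265   0.012     ]
 [ 0.52458143 -0.22706183  0.012     ]
 [ 0.64679325 -0.25538525  0.012     ]]
```

```bash
python3 - <<'E'
from rows import *
plan(np.array([.5025,-.287,.19]),down(-np.pi/2-.009),3)
E
```

```text
[[0.1, -0.0, 0.0], [0.0199, 0.0208, 0.0012], 1]
[[0.1, -0.0, 0.0], [0.0199, 0.0208, 0.0011], 1]
[[0.1, -0.0, 0.0], [0.0199, 0.0208, 0.0011], 1]
```

Call:
send_rows([
  [[0.1,0,0],[0.02,0.0208,0.0011],0.4],
  [[0.1,0,0],[0.02,0.0208,0.0011],0.4],
  [[0.1,0,0],[0.02,0.0208,0.0011],0.4],
  [[0,0,0],[0,0,0],0.4],
])

```text
t: 3.15
eef_pos: [0.5028, -0.2852, 0.189]
tcp_rot: [-2.222, 1.568, 2.485]
ft_force: [0.5, -0.6, 0.6]
width: 0.0577
```

Call:
send_rows([
  [[0,0,0],[0.016,0,0],0.4],
  [[0,0,0],[0.016,0,0],0.4],
  [[0,0,0],[0.014,0,0],0.3],
  [[0,0,0],[0,0,0],0.22],
  [[0,0,0],[0,0,0],0.22],
])

```text
t: 3.78
eef_pos: [0.5029, -0.287, 0.1446]
tcp_rot: [0.977, 1.57, -0.602]
ft_force: [-0.1, 0.1, 0.8]
width: 0.0209
```

```bash
python3 - <<'E'
from rows import *
from rig import grab_frame
import cv2
s=bot.observe();print(s["joints"],s["eef_pos"],s["tcp_rot"],s["ft_force"],s["wrist_torque"],s["width"])
f=grab_frame("wrist");cv2.imwrite("pics/w2.png",cv2.resize(f["frame"][80:400,160:480],(600,600),interpolation=cv2.INTER_CUBIC))
E
```

```text
[-5.98966292e-01  4.69505103e-01  1.63360929e+00 -1.57254997e-06
  1.03802584e+00  9.79727682e-01] [ 0.50291534 -0.28699979  0.14464745] [ 0.97673279  1.5703439  -0.60196039] [-0.07866671  0.13213898  0.80594639] [-0.0120967   0.1390805   0.01062714] 0.020876387574632282
```

View pics/w2.png

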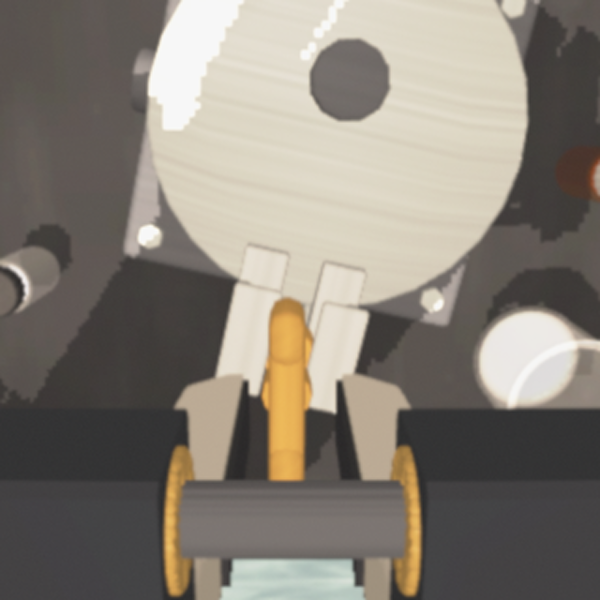

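The blade centre is at crop column ~287 and the finger midpoint at ~293, so the blade lies about 1 mm to +y. I'll shift by that and close in steps by feel.

Call:
send_rows([
  [[0,0,0],[0.001,0,-0.001],0.16],
  [[0,0,0],[0,0,0],0.14],
  [[0,0,0],[0,0,0],0.12],
  [[0,0,0],[0,0,0],0.12],
])

```text
t: 4.32
eef_pos: [0.5028, -0.2858, 0.1434]
tcp_rot: [1.029, 1.571, -0.55]
ft_force: [0.1, 0.3, -0.2]
width: 0.0112
```

Call:
send_rows([
  [[0,0,0],[0,0,0],0.11],
  [[0,0,0],[0,0,0],0.11],
])

```text
t: 4.58
eef_pos: [0.5028, -0.2858, 0.1433]
tcp_rot: [-2.247, 1.571, 2.457]
ft_force: [0.0, 0.2, 0.1]
width: 0.01
```

Call:
send_rows([
  [[0,0,0],[0,0,0],0.1],
  [[0,0,0],[0,0,0],0.1],
])

```text
t: 4.82
eef_pos: [0.5028, -0.2857, 0.1433]
tcp_rot: [-3.034, 1.571, 1.67]
ft_force: [0.2, 0.4, 0.1]
width: 0.0092
```

Call:
send_rows([
  [[0,0,0],[0,0,0],0],
  [[0,0,0],[0,0,0],0],
  [[0,0,0],[0,0,0],0],
])

```text
t: 5.2
eef_pos: [0.5028, -0.2857, 0.1433]
tcp_rot: [-2.678, 1.571, 2.026]
ft_force: [0.6, 1.0, 0.4]
width: 0.0069
```

Call:
send_rows([
  [[-5,0,0],[-0.0002,0,0],0],
  [[-5,0,0],[-0.0002,0,0],0],
  [[0,0,0],[0,0,0],0],
])

```text
t: 5.58
eef_pos: [0.5032, -0.2863, 0.1443]
tcp_rot: [0.683, 1.569, -0.722]
ft_force: [1.6, -1.0, 5.2]
width: 0.0007
```

```bash
python3 - <<'E'
from rig import bot
s=bot.observe()
for k in("joints","eef_pos","ft_force","wrist_torque","width"):print(k,s[k].round(4) if k!="width" else s[k])
E
```

```text
joints [-5.9750e-01  4.6910e-01  1.6351e+00 -3.0000e-04  1.0357e+00  8.0730e-01]
eef_pos [ 0.5032 -0.2863  0.1443]
ft_force [ 1.5993 -1.0429  5.2174]
wrist_torque [-0.1482  0.082   0.0049]
width 0.0006754718696199976
```

```bash
python3 - <<'E'
from rig import grab_frame
import cv2,numpy as np
a=grab_frame("wrist")["frame"][80:400,160:480]; b=grab_frame("scene")["frame"][190:350,230:390]
cv2.imwrite("pics/w3.png",np.hstack([cv2.resize(i,(400,400),interpolation=cv2.INTER_CUBIC) for i in (a,b)]))
E
```

```text
(no output)
```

View pics/w3.png

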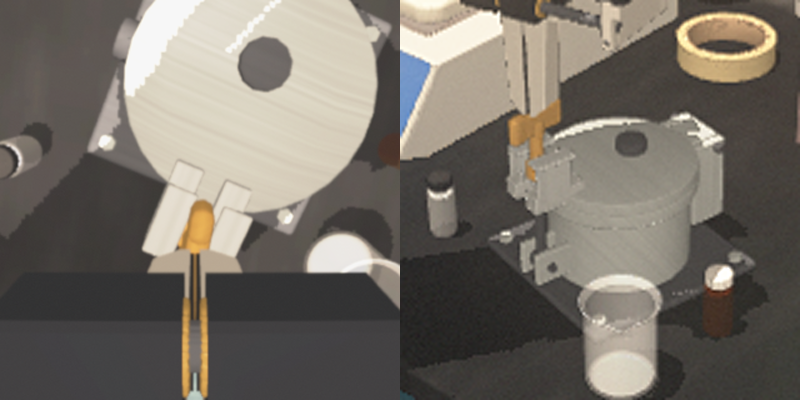

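```bash
python3 - <<'E'
from h import *
g=np.load("pics/scene0.npy",allow_pickle=True).item()
P=[(.503,-.2863,z) for z in(.120,.136,.1485,.1595,.17)]+[(.4786,-.2873,.1595),(.5235,-.2877,.1595)]
p=proj(g,P);print(((p-[230,190])*2.5).round(0)+[400,0]);print(((p-[235,222])*4.614).round(0))
E
```

```text
[[535. 156.]
 [535. 137.]
 [534. 121.]
 [533. 108.]
 [532.  94.]
 [509. 122.]
 [555.  97.]]
[[227. 140.]
 [225. 104.]
 [224.  76.]
 [223.  51.]
 [221.  27.]
 [178.  78.]
 [263.  31.]]
```

```bash
python3 - <<'E'
from rig import grab_frame,bot
import cv2,numpy as np
b=grab_frame("scene")["frame"][180:270,250:330]
cv2.imwrite("pics/s4.png",cv2.resize(b,(533,600),interpolation=cv2.INTER_CUBIC))
s=bot.observe();print(s["eef_pos"],s["width"],s["ft_force"])
E
```

```text
[ 0.50325205 -0.2862599   0.14431405] 0.00042980954055055095 [-0.35009253 -1.39557236  5.92481237]
```

View pics/s4.png

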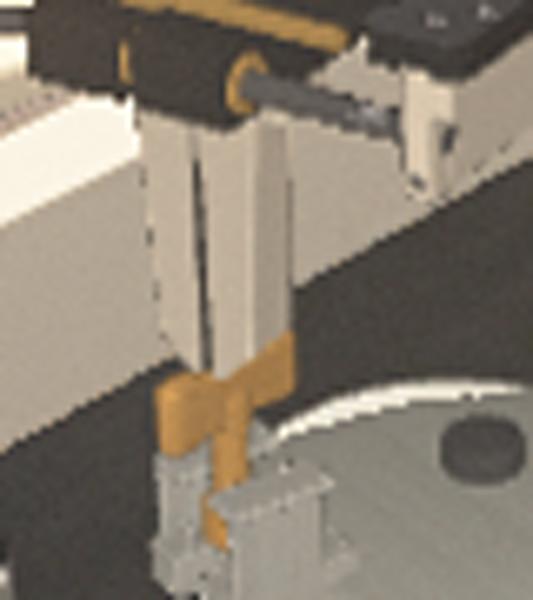

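Both pictures show the shut fingertips resting on top of the blade (s4 ~(210,372)), not around it. The nut hasn't turned, so the tips sit higher than I assumed. I'll back off, open, turn back and go lower in steps by feel.

Call:
send_rows([
  [[0,0,0],[-0.006,0,0],0],
  [[5,0,0],[0,0,0],0.3],
  [[5,0,0],[0,0,0],0.3],
  [[0,0,0],[0.004,0,0],0.3],
  [[0,0,0],[0.004,0,0],0.3],
])

```text
t: 6.35
eef_pos: [0.5026, -0.2857, 0.1413]
tcp_rot: [-2.049, 1.57, 2.657]
ft_force: [0.2, -0.5, -0.9]
width: 0.0276
```

Call:
send_rows([
  [[0,0,0],[0.004,0,0],0.22],
  [[0,0,0],[0.002,0,0],0.22],
  [[0,0,0],[0,0,0],0.22],
])

```text
t: 6.72
eef_pos: [0.5027, -0.2858, 0.1356]
tcp_rot: [-2.021, 1.571, 2.684]
ft_force: [0.7, -1.3, -0.6]
width: 0.0206
```

```bash
cat > look.py <<'E'
import sys,cv2,numpy as np
from rig import grab_frame,bot
from h import toz,proj
f=grab_frame("scene");n=sys.argv[1]
b=f["frame"][190:270,250:330];cv2.imwrite(f"pics/{n}s.png",b)
w=grab_frame("wrist")["frame"][80:400,160:480]
cv2.imwrite(f"pics/{n}.png",np.hstack([cv2.resize(i,(400,400),interpolation=cv2.INTER_CUBIC) for i in (w,b)]))
i=b.astype(int);m=(i[...,2]-i[...,0]>60);print("brass",m.sum());y,x=np.nonzero(m);print(x.min()+250,x.max()+250,y.min()+190,y.max()+190)
s=bot.observe();print(s["eef_pos"],s["ft_force"],s["wrist_torque"],s["width"],s["joints"][5])
E
python3 look.py c1; python3 -c "
import cv2
i=cv2.imread('pics/scene0.png')[190:270,250:330].astype(int);print(((i[...,2]-i[...,0])>60).sum())"
```

```text
brass 236
261 291 190 261
[ 0.50286203 -0.28584217  0.13581736] [0.02775926 0.34143298 0.56982367] [-0.01037611  0.16596451 -0.01387191] 0.0202989256540579 0.9811168698972343
314
```

View pics/c1.png

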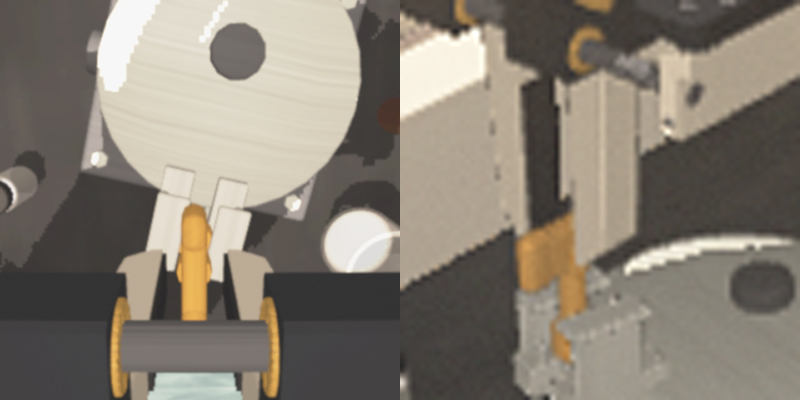

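The fingers now straddle the blade, with the near finger's tip corner at about scene (286,242.4). I'll check the real tip height from it.

```bash
python3 - <<'E'
from h import *
g=np.load("pics/scene0.npy",allow_pickle=True).item()
for z in(.128,.136,.144,.152):print(z,proj(g,[(.4953,-.296,z),(.5105,-.296,z),(.495,-.31,z)]).round(1).tolist())
E
```

```text
0.128 [[285.0, 252.2], [291.0, 248.7], [290.7, 255.1]]
0.136 [[284.8, 248.3], [290.8, 244.8], [290.6, 251.2]]
0.144 [[284.6, 244.4], [290.7, 240.9], [290.4, 247.2]]
0.152 [[284.4, 240.4], [290.5, 236.9], [290.2, 243.2]]
```

The real tips are about 13 mm behind the reported TCP, confirmed by both the contact and the picture, so I go 8 mm lower. Then I close by feel.

Call:
send_rows([
  [[0,0,0],[0.004,0,0],0.2],
  [[0,0,0],[0.004,0,0],0.16],
  [[0,0,0],[0,0,0],0.13],
  [[0,0,0],[0,0,0],0.12],
  [[0,0,0],[0,0,0],0.11],
])

```text
t: 7.45
eef_pos: [0.5025, -0.2856, 0.1274]
tcp_rot: [-2.19, 1.57, 2.514]
ft_force: [-0.1, -0.4, -6.2]
width: 0.0113
```

Call:
send_rows([
  [[0,0,0],[0,0,0],0.1],
  [[0,0,0],[0,0,0],0.1],
  [[0,0,0],[0,0,0],0.095],
  [[0,0,0],[0,0,0],0.09],
])

```text
t: 7.95
eef_pos: [0.5026, -0.2856, 0.1275]
tcp_rot: [-2.204, 1.57, 2.501]
ft_force: [-1.5, 2.2, -8.0]
width: 0.0117
```

Call:
send_rows([
  [[0,0,0],[0,0,0],0.05],
  [[0,0,0],[0,0,0],0],
  [[0,0,0],[0,0,0],0],
])

```text
t: 8.32
eef_pos: [0.5027, -0.2856, 0.1275]
tcp_rot: [-2.296, 1.57, 2.408]
ft_force: [-1.4, 1.8, -10.0]
width: 0.0114
```

```bash
python3 look.py c2
```

```text
brass 251
263 293 190 261
[ 0.50267218 -0.28565464  0.12754838] [ 0.05174563  1.83646871 -9.32189745] [ 0.34222474  0.34852453 -0.00589651] 0.012110518850540293 0.9812071374223154
```

View pics/c2.png

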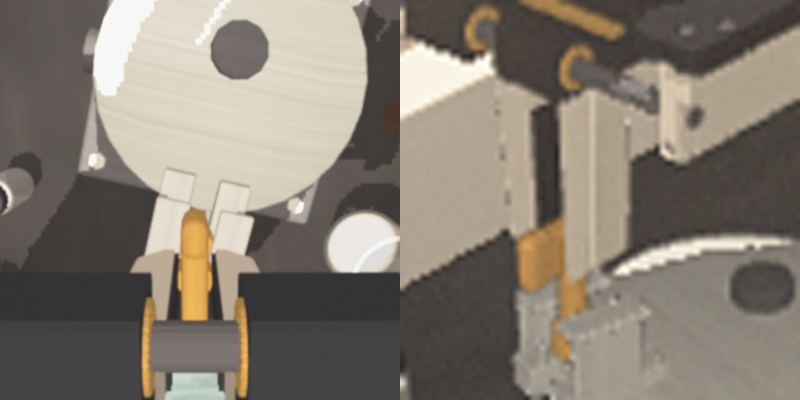

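Call:
send_rows([
  [[-6,0,0],[-0.0003,0,0],0],
  [[-6,0,0],[-0.0003,0,0],0],
  [[0,0,0],[0,0,0],0],
])

```text
t: 8.8
eef_pos: [0.5027, -0.2858, 0.1281]
tcp_rot: [-2.223, 1.57, 2.69]
ft_force: [-1.5, 1.5, -10.8]
width: 0.0116
```

```bash
cat > st.py <<'E'
from rig import bot
import numpy as np
s=bot.observe();q=s["joints"];print("t",s["t"],"q6",q[5].round(3),"yawz",np.degrees(q[0]-q[5]).round(2),"p",(s["eef_pos"]*1e3).round(2),"F",s["ft_force"].round(1),"T",s["wrist_torque"].round(3),"w",round(s["width"]*1e3,2))
E
python3 st.py; python3 st.py
```

```text
t 8.8 q6 0.772 yawz -78.49 p [ 502.67 -285.75  128.12] F [ -1.5   1.5 -10.8] T [0.147 0.258 0.056] w 11.64
t 8.8 q6 0.772 yawz -78.49 p [ 502.67 -285.75  128.12] F [ -1.5   1.5 -10.8] T [0.147 0.258 0.056] w 11.64
```

```bash
cat > bl.py <<'E'
# blade angle in tool frame + world, from wrist picture; saves picture
import sys,cv2,numpy as np
from rig import grab_frame,bot
from h import toz
f=grab_frame("wrist");im=f["frame"].astype(int);cv2.imwrite("pics/%s.png"%sys.argv[1],f["frame"])
m=(im[...,2]-im[...,0]>60);m[:230]&=True;m[300:]=False;m[:225]=False;m[:,:270]=False;m[:,360:]=False
y,x=np.nonzero(m);c=[];
for r in range(y.min(),y.max()+1):
    e=x[y==r]
    if len(e)>6:c.append((e.min(),r,e.max()))
c=np.array(c);print("rows",c[::6].tolist())
E
python3 bl.py d1
```

```text
rows [[312, 248, 320], [307, 254, 325], [306, 260, 326], [305, 266, 329], [305, 272, 330], [305, 278, 330], [302, 284, 327], [303, 290, 328], [303, 296, 328]]
```

```bash
cat > sw.py <<'E'
# row for swing dth (deg, outward) at present tool pose; args: list of dth
import sys,numpy as np
from rig import bot
from scipy.spatial.transform import Rotation as Ro
s=bot.observe();R=Ro.from_euler('xyz',s["tcp_rot"]);v=-.232
xv=np.array([np.cos(v),np.sin(v),0]);yv=np.array([-np.sin(v),np.cos(v),0]);piv=np.array([.5027,-.2857,.03])
r=s["eef_pos"]-piv;th=np.arctan2(-r@xv,r[2]);ax=-R.as_matrix()[:,0]
print("th_tcp",np.degrees(th).round(2),"th_tool",np.degrees(np.arctan2(-ax@xv,ax[2])).round(2),"side mm",(r@yv*1e3).round(2),"L",np.linalg.norm(r).round(4),"F out/side/up",(-s["ft_force"]@xv).round(1),(s["ft_force"]@yv).round(1),s["ft_force"][2].round(1),"T",s["wrist_torque"].round(2),"w",round(s["width"]*1e3,1),"t",round(s["t"],2),"q6",s["joints"][5].round(2))
for d in map(float,sys.argv[1:]):
    a=-yv*np.radians(d);Q=Ro.from_rotvec(a)
    print(d,[R.inv().apply(np.degrees(a)).round(2).tolist(),R.inv().apply(Q.apply(r)-r).round(5).tolist(),0])
E
python3 sw.py
```

```text
th_tcp -0.0 th_tool -0.02 side mm -0.06 L 0.0981 F out/side/up 1.5 0.7 -11.6 T [0.2  0.3  0.02] w 11.8 t 8.85 q6 0.77
```

Call:
send_rows([
  [[-6,0,0],[-0.0003,0,0],0],
  [[-6,0,0],[-0.0003,0,0],0],
  [[0,0,0],[0,0,0],0],
])

```text
t: 9.22
eef_pos: [0.5027, -0.2859, 0.1287]
tcp_rot: [-1.633, 1.571, -2.795]
ft_force: [-0.7, 0.6, -11.8]
width: 0.0114
```

```bash
python3 sw.py 1 2
```

```text
th_tcp -0.05 th_tool -0.01 side mm -0.15 L 0.0988 F out/side/up 0.8 0.4 -11.8 T [-0.    0.21 -0.04] w 11.4 t 9.22 q6 0.56
1.0 [[0.0, -0.6, 0.8], [1e-05, -0.00138, -0.00103], 0]
2.0 [[0.0, -1.2, 1.6], [6e-05, -0.00276, -0.00206], 0]
```

Call:
send_rows([
  [[0,-0.6,0.8],[0.0003,-0.0014,-0.001],0],
  [[0,0,0],[0,0,0],0],
])

```text
t: 9.48
eef_pos: [0.5011, -0.2855, 0.1288]
tcp_rot: [0.923, 1.552, -0.238]
ft_force: [1.4, 0.6, -13.1]
width: 0.0115
```

```bash
python3 sw.py
```

```text
th_tcp 0.95 th_tool 1.06 side mm -0.15 L 0.0988 F out/side/up -1.3 0.9 -13.1 T [-0.06 -0.1  -0.06] w 11.5 t 9.47 q6 0.56
```

Call:
send_rows([
  [[0,-0.3,0.4],[0,-0.0007,-0.0005],0],
  [[0,0,0],[0,0,0],0],
])

```text
t: 9.72
eef_pos: [0.5002, -0.2853, 0.1287]
tcp_rot: [0.925, 1.544, -0.235]
ft_force: [1.4, 0.0, -11.4]
width: 0.0112
```

```bash
python3 sw.py
```

```text
th_tcp 1.45 th_tool 1.52 side mm -0.16 L 0.0987 F out/side/up -1.4 0.4 -11.4 T [-0.01 -0.01  0.  ] w 11.2 t 9.72 q6 0.55
```

Call:
send_rows([
  [[0,-0.24,0.32],[0,-0.0006,-0.0004],0],
  [[0,0,0],[0,0,0],0],
])

```text
t: 9.98
eef_pos: [0.4996, -0.2852, 0.1287]
tcp_rot: [0.925, 1.537, -0.234]
ft_force: [1.2, -0.6, -12.0]
width: 0.0117
```

```bash
python3 sw.py
```

```text
th_tcp 1.83 th_tool 1.92 side mm -0.19 L 0.0988 F out/side/up -1.3 -0.3 -12.0 T [-0.01 -0.08  0.01] w 11.7 t 9.97 q6 0.55
```

Call:
send_rows([
  [[0,-0.24,0.32],[0,-0.0006,-0.0004],0],
  [[0,0,0],[0,0,0],0],
])

```text
t: 10.22
eef_pos: [0.4989, -0.285, 0.1287]
tcp_rot: [0.927, 1.53, -0.233]
ft_force: [2.8, -0.1, -11.2]
width: 0.0117
```

```bash
python3 sw.py
```

```text
th_tcp 2.24 th_tool 2.32 side mm -0.19 L 0.0988 F out/side/up -2.8 0.5 -11.2 T [ 0.05 -0.2  -0.02] w 11.7 t 10.22 q6 0.54
```

Call:
send_rows([
  [[0,-0.12,0.16],[0,-0.0003,-0.0002],0],
  [[0,0,0],[0,0,0],0],
])

```text
t: 10.48
eef_pos: [0.4986, -0.285, 0.1287]
tcp_rot: [0.926, 1.527, -0.234]
ft_force: [3.3, 0.1, -10.1]
width: 0.0119
```

```bash
python3 sw.py
```

```text
th_tcp 2.4 th_tool 2.52 side mm -0.21 L 0.0988 F out/side/up -3.2 0.9 -10.1 T [ 0.13 -0.26  0.02] w 11.9 t 10.47 q6 0.54
```

Call:
send_rows([
  [[0,-0.12,0.16],[0,-0.0003,-0.0002],0],
  [[0,0,0],[0,0,0],0],
])

```text
t: 10.72
eef_pos: [0.4982, -0.2849, 0.1286]
tcp_rot: [0.927, 1.523, -0.232]
ft_force: [3.6, 0.4, -10.1]
width: 0.0118
```

```bash
python3 sw.py
```

```text
th_tcp 2.64 th_tool 2.72 side mm -0.21 L 0.0987 F out/side/up -3.4 1.3 -10.1 T [ 0.08 -0.37 -0.01] w 11.8 t 10.72 q6 0.54
```

Call:
send_rows([
  [[-6,0,0],[-0.0002,0,0],0],
  [[0,0,0],[0,0,0],0],
])

```text
t: 10.98
eef_pos: [0.498, -0.2849, 0.1288]
tcp_rot: [0.823, 1.524, -0.233]
ft_force: [1.8, 0.8, -9.6]
width: 0.0115
```

```bash
python3 sw.py 1
```

```text
th_tcp 2.75 th_tool 2.68 side mm -0.25 L 0.0989 F out/side/up -1.5 1.2 -9.6 T [ 0.12 -0.13  0.02] w 11.5 t 10.97 q6 0.43
1.0 [[0.0, -0.68, 0.73], [2e-05, -0.00127, -0.00117], 0]
```

Call:
send_rows([
  [[-6,0,0],[-0.0002,0,0],0],
  [[0,0,0],[0,0,0],0],
])

```text
t: 11.22
eef_pos: [0.4981, -0.2849, 0.129]
tcp_rot: [0.719, 1.524, -0.234]
ft_force: [1.0, 1.0, -9.1]
width: 0.0115
```

```bash
python3 sw.py 1; python3 bl.py d2
```

```text
th_tcp 2.71 th_tool 2.69 side mm -0.28 L 0.0991 F out/side/up -0.8 1.2 -9.1 T [ 0.06 -0.14  0.03] w 11.5 t 11.22 q6 0.33
1.0 [[0.0, -0.75, 0.66], [2e-05, -0.00114, -0.0013], 0]
rows [[312, 248, 320], [307, 254, 325], [306, 260, 326], [305, 266, 329], [305, 272, 330], [302, 278, 331], [302, 284, 329], [303, 290, 328], [303, 296, 328]]
```

Call:
send_rows([
  [[0,-0.38,0.33],[0,-0.0006,-0.00065],0],
  [[0,0,0],[0,0,0],0],
])

```text
t: 11.52
eef_pos: [0.4971, -0.2847, 0.1289]
tcp_rot: [0.719, 1.515, -0.233]
ft_force: [1.2, -0.1, -9.0]
width: 0.0117
```

```bash
python3 sw.py 1
```

```text
th_tcp 3.31 th_tool 3.21 side mm -0.31 L 0.0991 F out/side/up -1.2 0.2 -9.0 T [ 0.1  -0.02  0.01] w 11.7 t 11.53 q6 0.32
1.0 [[0.0, -0.75, 0.66], [2e-05, -0.00114, -0.0013], 0]
```

Call:
send_rows([
  [[0,-0.38,0.33],[0,-0.0006,-0.00065],0],
  [[0,0,0],[0,0,0],0],
])

```text
t: 11.78
eef_pos: [0.4963, -0.2845, 0.1289]
tcp_rot: [0.718, 1.506, -0.233]
ft_force: [1.7, 0.7, -9.8]
width: 0.0119
```

```bash
python3 sw.py 1
```

```text
th_tcp 3.79 th_tool 3.71 side mm -0.29 L 0.0991 F out/side/up -1.5 1.0 -9.8 T [ 0.06 -0.05 -0.04] w 11.9 t 11.78 q6 0.32
1.0 [[0.0, -0.75, 0.66], [2e-05, -0.00114, -0.0013], 0]
```

Call:
send_rows([
  [[0,-0.75,0.66],[0,-0.00114,-0.0013],0],
  [[0,0,0],[0,0,0],0],
])

```text
t: 12.02
eef_pos: [0.4945, -0.2841, 0.1288]
tcp_rot: [0.718, 1.488, -0.233]
ft_force: [1.8, 0.3, -10.7]
width: 0.0116
```

```bash
python3 sw.py 1
```

```text
th_tcp 4.85 th_tool 4.73 side mm -0.31 L 0.0992 F out/side/up -1.7 0.8 -10.7 T [ 0.1  -0.09  0.02] w 11.6 t 12.03 q6 0.31
1.0 [[0.0, -0.75, 0.66], [2e-05, -0.00114, -0.0013], 0]
```

Call:
send_rows([
  [[0,-0.75,0.66],[0,-0.00114,-0.0013],0],
  [[0,0,0],[0,0,0],0],
])

```text
t: 12.28
eef_pos: [0.4928, -0.2837, 0.1286]
tcp_rot: [0.719, 1.471, -0.231]
ft_force: [2.1, 1.0, -10.2]
width: 0.0118
```

```bash
python3 sw.py 1; python3 look.py e1
```

```text
th_tcp 5.86 th_tool 5.72 side mm -0.29 L 0.0991 F out/side/up -1.8 1.4 -10.2 T [ 0.07 -0.04 -0.01] w 11.8 t 12.28 q6 0.3
1.0 [[-0.0, -0.75, 0.66], [2e-05, -0.00114, -0.0013], 0]
brass 393
250 295 191 263
[ 0.49280388 -0.28369117  0.12857882] [ 1.14676999  1.16849632 -8.76960938] [ 0.07618988  0.15965609 -0.04435434] 0.011890381587996258 0.29656182167725315
```

Call:
send_rows([
  [[0,-0.75,0.66],[0,-0.00114,-0.0013],0],
  [[0,0,0],[0,0,0],0],
])

```text
t: 12.62
eef_pos: [0.4912, -0.2833, 0.1284]
tcp_rot: [0.719, 1.453, -0.231]
ft_force: [3.1, -0.2, -10.1]
width: 0.0117
```

```bash
python3 sw.py 1
```

```text
th_tcp 6.8 th_tool 6.73 side mm -0.28 L 0.0991 F out/side/up -3.1 0.5 -10.1 T [ 0.08 -0.15 -0.04] w 11.7 t 12.62 q6 0.28
1.0 [[-0.0, -0.75, 0.66], [2e-05, -0.00114, -0.0013], 0]
```

Call:
send_rows([
  [[0,-0.75,0.66],[0,-0.00114,-0.0013],0],
  [[0,-0.75,0.66],[0,-0.00114,-0.0013],0],
  [[0,0,0],[0,0,0],0],
])

```text
t: 13.0
eef_pos: [0.4875, -0.2824, 0.1279]
tcp_rot: [0.721, 1.419, -0.23]
ft_force: [0.4, 0.2, -9.5]
width: 0.0118
```

```bash
python3 sw.py 1; python3 look.py e2
```

```text
th_tcp 9.01 th_tool 8.69 side mm -0.3 L 0.0991 F out/side/up -0.4 0.3 -9.5 T [ 0.11  0.14 -0.03] w 11.8 t 13.0 q6 0.26
1.0 [[-0.0, -0.75, 0.66], [2e-05, -0.00114, -0.0013], 0]
brass 371
250 289 193 264
[ 0.48758795 -0.28242048  0.12784501] [ 0.6619139  -0.04917146 -9.48551673] [ 0.18843215  0.380002   -0.04465305] 0.011677228607276371 0.2577597919522145
```

View pics/e2.png

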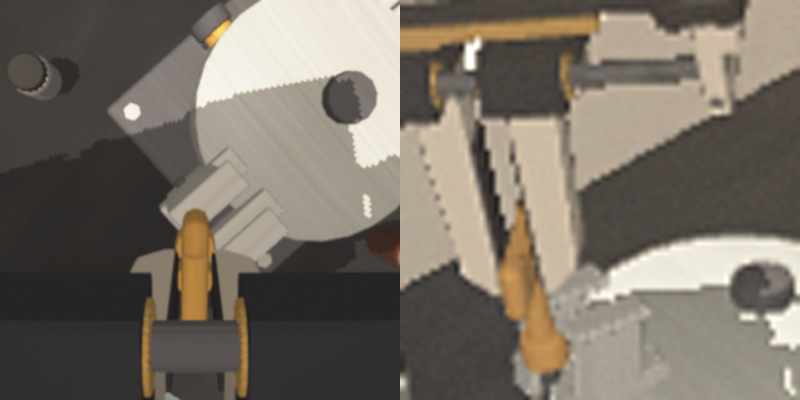

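The collar is now visible outside the lug mouth, at about (545,350) in the right half, so it has passed the lip. I keep swinging in the grip.

Call:
send_rows([
  [[0,-2.25,2.0],[0.0001,-0.0034,-0.0039],0],
  [[0,-2.25,2.0],[0.0001,-0.0034,-0.0039],0],
  [[0,0,0],[0,0,0],0],
])

```text
t: 13.48
eef_pos: [0.4774, -0.28, 0.1257]
tcp_rot: [0.724, 1.315, -0.227]
ft_force: [1.8, 0.2, -13.4]
width: 0.0118
```

```bash
python3 sw.py 3
```

```text
th_tcp 15.16 th_tool 14.64 side mm -0.25 L 0.0992 F out/side/up -1.7 0.6 -13.4 T [0.17 0.39 0.03] w 11.8 t 13.47 q6 0.15
3.0 [[-0.0, -2.26, 1.98], [0.00018, -0.00342, -0.00391], 0]
```

Call:
send_rows([
  [[0,-2.25,2.0],[0.0001,-0.0034,-0.0039],0],
  [[0,-2.25,2.0],[0.0001,-0.0034,-0.0039],0],
  [[0,-2.25,2.0],[0.0001,-0.0034,-0.0039],0],
  [[0,0,0],[0,0,0],0],
])

```text
t: 13.98
eef_pos: [0.4637, -0.2767, 0.1207]
tcp_rot: [0.726, 1.158, -0.224]
ft_force: [4.7, 0.3, -14.9]
width: 0.0115
```

```bash
python3 sw.py 5; python3 -c "
from rig import bot;print(bot.observe()['joints'].round(2))"
```

```text
th_tcp 23.79 th_tool 23.66 side mm -0.21 L 0.0992 F out/side/up -4.5 1.4 -14.9 T [0.23 0.58 0.05] w 11.5 t 13.97 q6 -0.15
5.0 [[-0.02, -3.76, 3.29], [0.0004, -0.00569, -0.0065], 0]
[-0.73  0.3   2.05  0.45  0.47 -0.15]
```

Out of the lug at about 0.41 rad. Joint 5 is running toward its limit, so I release here and finish by pushing the bolt down with shut fingers and the tool upright.

Call:
send_rows([
  [[0,0,0],[0,0,0],0.2],
  [[0,0,0],[0,0,0],0.35],
  [[0,0,0],[0,0,0],0.35],
  [[0,0,0],[-0.03,0,0],0.35],
  [[0,0,0],[-0.045,0,0],0.35],
])

```text
t: 14.6
eef_pos: [0.434, -0.2698, 0.1899]
tcp_rot: [0.725, 1.158, -0.225]
ft_force: [-0.7, -0.3, 1.0]
width: 0.0326
```

```bash
cat > go.py <<'E'
# plan to u (outward, m), z of tool TCP, upright tool with jaw along y_v; args u z n
import sys
from rows import *
v=-.232;u,z,n=float(sys.argv[1]),float(sys.argv[2]),int(sys.argv[3])
g=np.array([.5027-u*np.cos(v),-.2857-u*np.sin(v),z])
plan(g,down(v-np.pi/2),n)
E
cat > ang.py <<'E'
# bolt angle from brass pixels in the scene picture
from h import *
from rig import grab_frame
f=grab_frame("scene");i=f["frame"].astype(int);o=i[180:300,215:330];cv2.imwrite("pics/ang.png",f["frame"][150:350,180:380])
m=((o[...,2]-o[...,0]>60)&(o[...,2]>110)).astype(np.uint8);n,l,st,c=cv2.connectedComponentsWithStats(m)
for k in range(1,n):
    if st[k,4]>12:print(c[k].round(1)+[215,180],st[k].tolist())
v=-.232
for d in (24,40,50,57,61,65,70):
    t=np.radians(d);print(d,[proj(f,[(.5027-r*np.sin(t)*np.cos(v),-.2857-r*np.sin(t)*np.sin(v),.03+r*np.cos(t))])[0].round(0).tolist() for r in(.083,.1215,.13)])
E
python3 sw.py; python3 go.py 0.0 0.19 6; python3 ang.py
```

```text
th_tcp 23.8 th_tool 23.66 side mm -0.31 L 0.1748 F out/side/up 0.6 -0.5 1.0 T [ 0.    0.31 -0.03] w 32.6 t 14.6 q6 -0.07
[[8.0, 1.7, -3.7], [0.0047, 0.0071, 0.0081], 1]
[[8.0, 1.7, -3.7], [0.004, 0.0085, 0.0071], 1]
[[8.0, 1.7, -3.7], [0.0032, 0.0096, 0.0059], 1]
[[8.0, 1.7, -3.7], [0.0024, 0.0105, 0.0046], 1]
[[8.0, 1.7, -3.7], [0.0016, 0.0112, 0.0031], 1]
[[8.0, 1.7, -3.7], [0.0008, 0.0116, 0.0016], 1]
[218.1 180.4] [0, 0, 9, 3, 14]
[238.5 185.5] [22, 1, 5, 10, 19]
[262.8 255.7] [40, 57, 20, 35, 320]
24 [[268.0, 265.0], [259.0, 251.0], [257.0, 248.0]]
40 [[259.0, 275.0], [245.0, 266.0], [242.0, 264.0]]
50 [[254.0, 282.0], [238.0, 276.0], [234.0, 275.0]]
57 [[251.0, 287.0], [234.0, 284.0], [230.0, 283.0]]
61 [[250.0, 290.0], [232.0, 288.0], [227.0, 288.0]]
65 [[249.0, 293.0], [230.0, 293.0], [226.0, 293.0]]
70 [[248.0, 297.0], [228.0, 298.0], [224.0, 299.0]]
```

Call:
send_rows([
  [[8,1.7,-3.7],[0.0047,0.0071,0.0081],0],
  [[8,1.7,-3.7],[0.004,0.0085,0.0071],0],
  [[8,1.7,-3.7],[0.0032,0.0096,0.0059],0],
  [[8,1.7,-3.7],[0.0024,0.0105,0.0046],0],
  [[8,1.7,-3.7],[0.0016,0.0112,0.0031],0],
])

```text
t: 15.28
eef_pos: [0.4916, -0.2823, 0.1902]
tcp_rot: [1.117, 1.496, -0.535]
ft_force: [0.1, -0.5, 0.2]
width: 0.0005
```

Call:
send_rows([
  [[8,1.7,-3.7],[0.0008,0.0116,0.0016],0],
  [[0,0,0],[0,0,0],0],
])

```text
t: 15.52
eef_pos: [0.5033, -0.2851, 0.1896]
tcp_rot: [1.837, 1.564, 0.051]
ft_force: [0.7, -0.2, 0.3]
width: 0.0006
```

```bash
python3 sw.py; python3 go.py 0.0 0.131 3
```

```text
th_tcp -0.16 th_tool 0.37 side mm 0.7 L 0.1596 F out/side/up -0.7 -0.1 0.3 T [0.02 0.19 0.  ] w 0.6 t 15.53 q6 1.19
[[0.3, -0.0, -0.1], [0.0195, -0.0003, 0.0003], 1]
[[0.3, -0.0, -0.1], [0.0195, -0.0002, 0.0003], 1]
[[0.3, -0.0, -0.1], [0.0195, -0.0002, 0.0002], 1]
```

Call:
send_rows([
  [[0.3,0,0],[0.0195,0,0.0003],0],
  [[0.3,0,0],[0.0195,0,0.0003],0],
  [[0.3,0,0],[0.0195,0,0.0003],0],
  [[0,0,0],[0,0,0],0],
])

```text
t: 16.02
eef_pos: [0.5014, -0.285, 0.1305]
tcp_rot: [2.074, 1.565, 0.273]
ft_force: [-0.4, 0.0, 0.7]
width: 0.0005
```

Call:
send_rows([
  [[0,0,0],[0,-0.01,0],0],
  [[0,0,0],[0.001,-0.01,0],0],
  [[0,0,0],[0.002,-0.01,0],0],
  [[0,0,0],[0.003,-0.009,0],0],
  [[0,0,0],[0,0,0],0],
])

```text
t: 16.65
eef_pos: [0.4638, -0.2764, 0.1251]
tcp_rot: [1.976, 1.565, 0.173]
ft_force: [0.3, -0.3, 0.4]
width: 0.0005
```

```bash
python3 sw.py; python3 ang.py | grep -v "^[2-7]"
```

```text
th_tcp 22.79 th_tool 0.31 side mm 0.1 L 0.1031 F out/side/up -0.4 -0.2 0.4 T [ 0.    0.14 -0.01] w 0.5 t 16.65 q6 1.17
[249.6 196.6] [24, 8, 24, 19, 69]
[276.7 194. ] [58, 12, 8, 5, 24]
[253.9 210.7] [36, 27, 8, 9, 28]
[256.3 261.4] [33, 64, 22, 32, 317]
```

Call:
send_rows([
  [[0,0,0],[0.004,-0.009,0],0],
  [[0,0,0],[0.004,-0.009,0],0],
  [[0,0,0],[0.006,-0.008,0],0],
  [[0,0,0],[0.006,-0.008,0],0],
  [[0,0,0],[0,0,0],0],
])

```text
t: 17.32
eef_pos: [0.4308, -0.2684, 0.1044]
tcp_rot: [2.093, 1.565, 0.29]
ft_force: [-0.4, 1.0, 0.4]
width: 0.0009
```

```bash
python3 sw.py; python3 ang.py | grep -v "^[2-7]"
```

```text
th_tcp 44.83 th_tool 0.27 side mm 0.27 L 0.1049 F out/side/up 0.6 0.9 0.4 T [0.03 0.18 0.06] w 0.9 t 17.32 q6 1.15
[231.3 214.1] [6, 25, 23, 20, 61]
[259.  211.8] [40, 30, 8, 5, 23]
[235.7 228.3] [18, 45, 8, 9, 28]
[243.4 277.5] [19, 82, 27, 28, 375]
```

Call:
send_rows([
  [[0,0,0],[0.007,-0.0075,0],0],
  [[0,0,0],[0.007,-0.0075,0],0],
  [[0,0,0],[0.003,-0.002,0],0],
  [[0,0,0],[0,0,0],0],
])

```text
t: 17.88
eef_pos: [0.4148, -0.2646, 0.0876]
tcp_rot: [2.035, 1.565, 0.232]
ft_force: [0.3, 0.1, -0.3]
width: 0.0003
```

```bash
python3 sw.py; python3 ang.py
```

```text
th_tcp 57.49 th_tool 0.3 side mm 0.31 L 0.1072 F out/side/up -0.2 0.2 -0.3 T [ 0.01  0.2  -0.04] w 0.3 t 17.88 q6 1.13
[235.4 216.8] [15, 35, 12, 4, 19]
[223.9 227.5] [0, 39, 21, 18, 50]
[251.  224.1] [33, 42, 7, 5, 21]
[227.1 241.1] [9, 58, 9, 9, 33]
[238.2 287.9] [12, 93, 30, 27, 371]
24 [[268.0, 265.0], [259.0, 251.0], [257.0, 248.0]]
40 [[259.0, 275.0], [245.0, 266.0], [242.0, 264.0]]
50 [[254.0, 282.0], [238.0, 276.0], [234.0, 275.0]]
57 [[251.0, 287.0], [234.0, 284.0], [230.0, 283.0]]
61 [[250.0, 290.0], [232.0, 288.0], [227.0, 288.0]]
65 [[249.0, 293.0], [230.0, 293.0], [226.0, 293.0]]
70 [[248.0, 297.0], [228.0, 298.0], [224.0, 299.0]]
```

```bash
sed -i 's/180:300,215:330/180:330,215:330/' ang.py; python3 ang.py | grep -v "^[2-7]"; python3 -c "
import cv2;cv2.imwrite('pics/f1.png',cv2.resize(cv2.imread('pics/ang.png'),(600,600),interpolation=cv2.INTER_CUBIC))"
```

```text
[237.1 216.1] [18, 34, 9, 5, 14]
[224.  227.3] [0, 39, 21, 18, 50]
[250.8 224.1] [33, 42, 7, 5, 19]
[227.1 240.6] [9, 58, 9, 8, 28]
[238.2 288. ] [12, 93, 30, 28, 375]
```

View pics/f1.png

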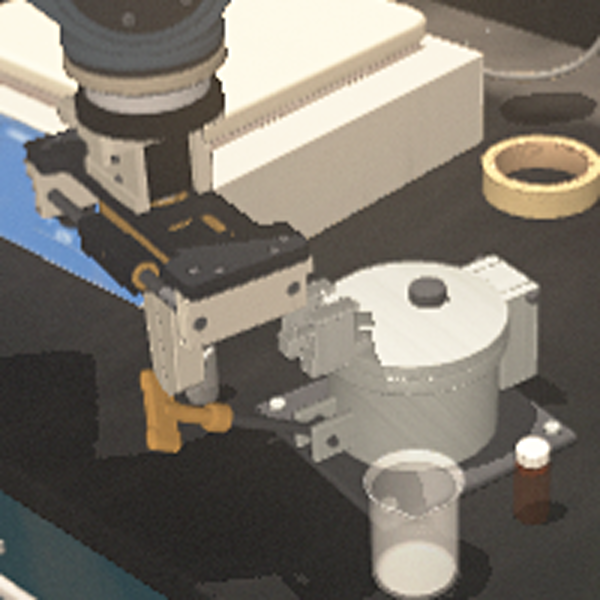

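The bolt lies at about 60° (wing at (165,410), collar at (218,416) in the crop), and the glassware is untouched. I push about 6° more, then retreat upward.

Call:
send_rows([
  [[0,0,0],[0.006,-0.003,0],0],
  [[0,0,0],[0.005,-0.002,0],0],
  [[0,0,0],[0,0,0],0],
])

```text
t: 18.35
eef_pos: [0.41, -0.2635, 0.0764]
tcp_rot: [2.036, 1.565, 0.233]
ft_force: [0.8, -0.2, -0.3]
width: 0.0002
```

```bash
python3 sw.py; python3 ang.py | grep "^\[2.* 2[89]"
```

```text
th_tcp 64.07 th_tool 0.3 side mm 0.33 L 0.106 F out/side/up -0.8 -0.0 -0.3 T [-0.    0.12  0.03] w 0.2 t 18.35 q6 1.13
[236.1 293.7] [9, 100, 32, 27, 390]
```

Call:
send_rows([
  [[0,0,0],[-0.01,0.004,0],0],
  [[0,0,0],[-0.05,0.01,0],0],
  [[0,0,0],[-0.06,0,0],0],
  [[0,0,0],[0,0,0],0],
  [[0,0,0],[0,0,0],0],
])

```text
t: 19.02
eef_pos: [0.4231, -0.2667, 0.1969]
tcp_rot: [1.93, 1.564, 0.127]
ft_force: [-0.1, 0.0, -0.0]
width: 0.0003
```

```bash
python3 sw.py; python3 ang.py | grep "^\[2.* 2[89]"; python3 - <<'E'
import cv2,numpy as np
a=cv2.imread("pics/scene0.png");from rig import grab_frame
b=grab_frame("scene")["frame"]
for n,(x0,x1,y0,y1) in dict(va=(240,254,258,286),bk=(300,335,300,350),vb=(350,366,294,324)).items():
    print(n,cv2.absdiff(a[y0:y1,x0:x1],b[y0:y1,x0:x1]).mean().round(1))
E
```

```text
th_tcp 26.12 th_tool 0.35 side mm 0.14 L 0.1858 F out/side/up 0.1 0.0 -0.0 T [ 0.    0.19 -0.04] w 0.3 t 19.02 q6 1.14
[235.8 292.9] [9, 100, 32, 27, 419]
va 4.7
bk 10.2
vb 4.2
```

```bash
python3 -c "
from rig import hand_in;print(hand_in())"
```

```text
the job is handed in; nothing more can be done
None
```

The eyebolt is out of the lug and lying outward at about 65° (roughly 1.13 rad, estimated from the scene camera). The job was handed in at 19 s, and no verdict was reported.

**What I did:** I backed the wing nut off about 36° anticlockwise, feeling outward as I went, until the collar came out between the decks. I swung the bolt to 24° in the grip. Joint 5 was nearing its limit, so I let go and pushed the bolt down the rest of the way with shut fingers.

**Last checks:**
- **Bolt:** it stayed where I left it after the fingers withdrew, at an unchanged place in the picture.
- **Arm:** it is about 12 cm clear, with wrist force near zero.
- **Forces:** the outward pull on the nut stayed under about 5 N. An axial pull of 10–15 N showed while gripped. The force between nut and lug is not measured directly.
- **Vials:** both look unmoved in the picture.
- **Beaker:** its patch changed a little more than the vials' did. I took that for shadow and did not check further. The arm never went near it.

**What failed or disagreed:**
- **First grasp:** it closed on top of the blade, because the fingertips sat about 20 mm higher than the given TCP offset implied. I corrected this by going lower.
- **Grip width:** it read 11.7 mm instead of the blade's 9 mm, and I never explained that. The blade still turned with the tool.
- **Nut height at step 1:** I inferred it rather than measured it. The turn gives 1.6 mm plus whatever it started with. The collar passing the lip implies at least 2 mm, against the 1.5 mm needed.

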